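# Swing the cutting press over the red heel die and stamp

### The job

On the shoe-repair bench, push the orange spoke of the press with a fingertip to swing the press arm until its steel head stands centred over the red heel die. Then, with the arm left there, press the black cap on top of the head straight down so that the head bears firmly on the red die, and let it spring back up. Push and press only: leave both dies lying where they are, do not stamp the blue one, and do not disturb the glue tin or the thread spool; finish clear of everything.

Things in the scene. Friction and masses are not known exactly. Their poses are not given: they have to be found in the camera images.
- press: Green press, fixed. Origin: centre of its base's underside (base 300 mm along x, 360 mm along y, 30 mm high); x axis from the open side to the column, z up. White pad, top at z = 40 mm, over x -140..60, y -170..170 mm. The vertical column stands at x = +110 mm, y = 0; foot 40 mm and hub 36 mm in radius, top at z = 150 mm.
- swing_arm (a joint): Angle q of the arm about the column, rad, -0.95..0.95, positive anticlockwise from above. A point of the arm at radius r from the column axis is at press-frame (110 mm - r cos q, -r sin q). Green beam 44 mm wide, z 104..126 mm, to r = 225 mm, then the orange spoke. No spring: friction (0.8 N m) and damping (0.4 N m s/rad) keep it where it is left.
- spoke_mid (a point): Point to push at: middle of the orange spoke's cross-section at r = 275 mm, height 115 mm. The spoke runs level along the arm from r = 225 to 302 mm, 18 mm wide (side faces 9 mm to either side), z 104..126 mm; about 3 N sideways here moves the arm.
- stamp: Stamping head on the arm at r = 190 mm. Origin: centre of the top of its round black cap (50 mm diameter, 10 mm thick), 152 mm above the bench when up; x along the arm to the column, y across the arm. Slides down up to 11 mm on a spring (3 N to start, +0.3 N per mm), returns by itself; meets a die after 8 mm; a firm stamp takes about 12 N on the cap.
- head_face (a point): Centre of the underside of the steel head plate, straight below the cap, 78 mm above the bench when up. The plate is 100 mm along the arm, 80 mm across it, 18 mm thick, fixed to the cap by a stem.
- red_die: Loose heel-shaped cutting die of red strap steel, open above and below, about 50 mm by 50 mm, walls 4 mm, 30 mm high, standing on the white pad under the head's path, to one side of the arm (either side). Origin: centre of its outline at its underside, on the pad.
- blue_die: The same die in blue, on the pad to the other side of the arm. Same size and origin. Leave alone.
- glue_tin: Loose tin with a yellow label, 74 mm diameter, 85 mm high, standing on the bench to the base's +y side. Origin: centre of its underside. Leave alone.
- thread_spool: Loose yellow spool, 48 mm diameter, 60 mm high, standing on the bench to the base's -y side. Origin: centre of its underside. Leave alone.
Mind the look-alikes: they are no part of the job. Of the things that look like the red_die, the middle-sized one is meant.

How it is judged:
By the outcome, as a careful person would: the job done as asked, in the order asked, and still so for the second after the job is handed in, with the robot touching nothing.
It also fails if it takes over 51 s, if anything falls off the work surface, if the arm or the gripper's body presses on something with over 40 N, if the wrist force passes 120 N, or if a joint passes its speed limit or range.

### The arm

A 6-joint arm with a two-finger parallel gripper is mounted at the origin on the work surface. World frame = base frame: x ahead of the robot, y to its left, z up, the work surface at z = 0. Lengths are in mm, angles in degrees, forces in N, time in s.
With the tool pointing down it reaches from about 325 to 925 mm from the base axis. Payload 3.1 kg.
Tool frame: the origin (TCP) lies at the very end of the fingers, on their centre line; the grasp point (between the pads) lies grasp_offset behind it (grasp_offset is the distance from the TCP to the grasp point, in mm); z points along the fingers, y is the line along which they close (so a half turn about z gives the same grasp; the last joint's range is limited). The gripper opens to 85 mm and grips with 20 to 120 N. Pads are 22 mm wide; open, the fingers measure 114 mm over their backs; the gripper's body (76 mm by 85 mm) begins 54 mm behind the grasp point. The pads swing forward as they close: fully open they stand 13 mm farther back than shut.
Start: joints at [59.805, 12.427, 92.441, -0, 75.132, -6.429], TCP at [251.863, 572.018, 231.3] pointing down, gripper open.
Joint ranges: [-157.48, 157.48], [-44.54, 120.13], [17.64, 146.25], [-64.5, 244.5], [7.68, 150.69], [-147.95, 147.95]. Speed limits (degrees/s): [159.86, 159.86, 180, 180, 180, 180].

### API

Orientations are given as [roll, pitch, yaw] about the fixed x, y, z axes, in that order (R = Rz(yaw) Ry(pitch) Rx(roll)).
In Python, from station import * gives the robot as it stands. Calls block until the motion is done:
- goto(position, orientation): joint-space move of the TCP to a pose.
- move_l(position, attitude=None, speed=150): straight line of the TCP; attitude=None keeps the orientation; speed is the mean speed in mm/s.
- move_j(angles): joint-space move.
- grip(opening, squeeze=None): finger opening in mm; squeeze is the grip in N (None keeps the last); returns when the fingers have stopped.
- wait(seconds).
- solve_ik(position, orientation): joint angles nearest the present ones, or None.
- get_obs(): the state.
- get_image(name): name is "scene" or "top"; returns the picture (420x560x3 uint8, red, green, blue); there is no depth.
- get_calibration(name): a dict with "fx", "fy", "cx", "cy" (pixels), "D" ([k1, k2, p1, p2, k3] as OpenCV has them; the pictures are not rectified), "R" (3x3) and "t" (3): a world point X has camera coordinates R X + t. Camera axes: x right, y down, z forward; pixel columns grow to the right and rows downward; lengths in mm; the calibration is good to about 2 mm. A picture is of the moment at which its call begins. get_calibration takes no time and is no camera call.
A pose or a line that the arm cannot do raises Unreachable and nothing moves.
- sign_off(): hands the job in; it is judged then, once.
Trained networks look in the newest picture that a camera, given by its name, has taken for a name from the list of things; names that differ only in an ending like _2 or _b are one class to them, and where a whole thing is asked for, a point or a joint stands for the part that bears it (a point fixed in the world has none). Each returns a list of dicts, best first, with "score" (0 to 1); they miss things now and then, are a little off and sometimes report something else, mostly with a low value. They report only what shows in the picture. A call takes as long as a camera call. They do not tell look-alikes from the thing itself.
- spot_in(name, camera): "extent" ([centre column, centre row, width, height] in pixels, round what is visible of it).
- regions_of(name, camera): "region" (420x560 bool, what is visible of it) and "extent" ([centre column, centre row, width, height] in pixels, round what is visible of it).
The state is a dict: "t": time; "joint_pos": joint angles; "qvel": joint speeds; "effort": joint torques, N m; "tcp_pos": TCP position; "ee_rot": TCP orientation; "wrist_force": force on the tool from outside, world axes, zero at the start; "moment": the same for the moment, N m; "grip_width": finger opening in mm; "grip_force": force on a finger pad.
Only numpy, scipy, OpenCV 4.12 (cv2) and the standard library are available. Lean on these libraries where they do the work, as an engineer would, in place of code of your own. Each camera call takes 0.05 s, during which the arm holds its last target. There are 200 camera calls.

## Working session

There is one attempt and no reset: what is moved stays moved. The work goes in short steps, each a Python script; the robot and the scene stay as the last script left them, time stands still between calls to the robot, and variables do not carry over. Pictures are saved under pics/ and viewed, at most 10 in all, crops included, and the job is handed in when it is done.

```bash
mkdir -p pics
python3 - <<'E'
from station import *
import cv2,numpy as np
for c in("scene","top"):
    im=get_image(c); cv2.imwrite(f"pics/{c}0.png",cv2.cvtColor(im,cv2.COLOR_RGB2BGR))
    k=get_calibration(c); print(c,{a:np.round(b,4).tolist() for a,b in k.items()})
    for n in("press","swing_arm","stamp","red_die","blue_die","glue_tin","thread_spool"):
        print(n,[(round(d["score"],2),np.round(d["extent"],1).tolist()) for d in spot_in(n,c)])
o=get_obs();print(o["t"],o["tcp_pos"],o["ee_rot"],o["wrist_force"])
E
```

```text
scene {'fx': 475.6356, 'fy': 475.6356, 'cx': 272.4905, 'cy': 211.8574, 'D': [-0.1227, 0.0, 0.0, 0.0, 0.0], 'R': [[-0.1035, 0.9946, -0.0078], [0.7859, 0.077, -0.6136], [-0.6096, -0.0696, -0.7896]], 't': [20.0652, -369.8182, 1415.8607]}
press [(0.71, [249.2, 260.9, 180.8, 178.3])]
swing_arm [(0.63, [255.8, 248.6, 59.3, 148.5])]
stamp [(0.75, [261.4, 221.1, 47.8, 58.1])]
red_die [(0.97, [235.1, 183.3, 34.1, 33.7]), (0.83, [146.9, 264.4, 19.8, 21.3]), (0.77, [196.4, 240.1, 26.0, 30.5])]
blue_die [(0.97, [306.2, 249.4, 29.5, 25.6]), (0.29, [140.9, 219.8, 26.4, 34.3])]
glue_tin [(0.84, [384.1, 263.1, 34.3, 47.3]), (0.58, [260.9, 220.4, 47.2, 54.4])]
thread_spool [(0.9, [140.4, 219.6, 26.1, 30.1])]
top {'fx': 500.6686, 'fy': 500.6686, 'cx': 276.8609, 'cy': 207.421, 'D': [-0.1623, 0.0, 0.0, 0.0, 0.0], 'R': [[0.0151, -0.9998, 0.0127], [-0.9838, -0.0171, -0.1784], [0.1786, -0.0098, -0.9839]], 't': [19.0621, 594.1656, 980.6846]}
press [(0.7, [284.0, 187.2, 171.2, 167.8])]
swing_arm [(0.94, [282.2, 189.2, 49.7, 170.3])]
stamp [(0.57, [282.4, 218.0, 41.2, 55.4]), (0.41, [284.1, 190.6, 174.0, 172.3])]
red_die [(0.65, [348.0, 207.5, 27.2, 28.8]), (0.64, [395.3, 189.1, 17.2, 17.3]), (0.63, [324.0, 302.0, 39.7, 43.4])]
blue_die [(0.72, [238.9, 203.3, 24.9, 27.0]), (0.71, [280.4, 218.8, 45.5, 51.8])]
glue_tin [(0.93, [158.4, 199.6, 42.3, 43.0])]
thread_spool [(0.55, [415.8, 234.1, 25.4, 19.6])]
0.8 [251.85723677 572.04232705 231.32790306] [1.79996733e+02 3.36815452e-04 1.56235509e+02] [-0.16701848 -0.35815285  0.66692779]
```

View pics/scene0.png

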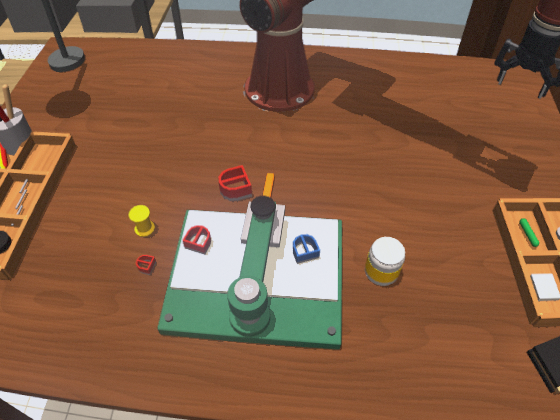

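View pics/top0.png

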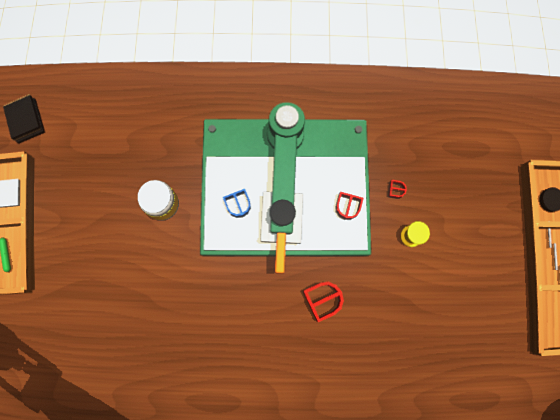

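The large (off the pad, top ≈(323,301)) and small (≈(397,189)) red ones are decoys. The middle-sized one stands on the pad at top (348,207), scene (196,240). The arm's spoke end is at top (280,272) and the press column is on the side away from the robot.

```bash
cat > h.py <<'E'
from station import *
import cv2,numpy as np
from scipy.optimize import least_squares
def KD(c):
    k=get_calibration(c);K=np.array([[k["fx"],0,k["cx"]],[0,k["fy"],k["cy"]],[0,0,1.]])
    return K,np.array(k["D"],float),np.array(k["R"]),np.array(k["t"],float)
def proj(c,P):
    K,D,R,t=KD(c);return cv2.projectPoints(np.array(P,float).reshape(-1,1,3),cv2.Rodrigues(R)[0],t,K,D)[0].reshape(-1,2)
def back(c,uv,z):
    K,D,R,t=KD(c);n=cv2.undistortPoints(np.array(uv,float).reshape(-1,1,2),K,D).reshape(-1,2)
    d=np.c_[n,np.ones(len(n))]@R;C=-R.T@t;return C+d*((z-C[2])/d[:,2])[:,None]
def near(name,c,px,rad=12):
    l=[d for d in regions_of(name,c) if np.hypot(d["extent"][0]-px[0],d["extent"][1]-px[1])<rad]
    return l[0]["region"] if l else None
def hull(m):
    p=np.argwhere(m)[:,::-1].astype(np.int32);return cv2.convexHull(p)
def w2(press,P):
    x,y,a=press;P=np.atleast_2d(np.array(P,float));c,s=np.cos(a),np.sin(a)
    return np.c_[x+c*P[:,0]-s*P[:,1],y+s*P[:,0]+c*P[:,1],P[:,2]]
E
python3 - <<'E'
from h import *
ims={c:get_image(c) for c in("scene","top")}
box={"scene":(160,205,345,300),"top":(200,145,372,252)}
quads={}
for c,im in ims.items():
    hsv=cv2.cvtColor(im,cv2.COLOR_RGB2HSV);m=((hsv[...,1]<60)&(hsv[...,2]>150)).astype(np.uint8)
    u0,v0,u1,v1=box[c];b=np.zeros_like(m);b[v0:v1,u0:u1]=m[v0:v1,u0:u1]
    b=cv2.morphologyEx(b,cv2.MORPH_OPEN,np.ones((5,5)))
    q=cv2.approxPolyDP(hull(b),5,True).reshape(-1,2);quads[c]=q
    print(c,q.tolist()); print(np.round(back(c,q,40),1).tolist())
    for px,z,n in ([((287,117),150,"col"),((283,212),152,"cap")] if c=="top" else [((247,289),150,"col"),((263,206),152,"cap")]):
        print(n,back(c,[px],z).round(1))
    hsvred=((hsv[...,0]<6)|(hsv[...,0]>174))&(hsv[...,1]>150)&(hsv[...,2]>60)
    u,v={"scene":(196,240),"top":(348,207)}[c]
    r=np.zeros_like(m);r[v-24:v+24,u-24:u+24]=hsvred[v-24:v+24,u-24:u+24]
    for z in(40,55,70):
        P=back(c,hull(r).reshape(-1,2),z);rc=cv2.minAreaRect(P[:,:2].astype(np.float32));print("red",z,np.round(rc[0],1),np.round(rc[1],1),round(rc[2],1))
    for n,px in(("stamp",None),("glue_tin",None),("thread_spool",None),("blue_die",None)):
        l=regions_of(n,c)[:1]
        if l: print(n,np.round(l[0]["extent"],1),back(c,[l[0]["extent"][:2]],{"stamp":130,"glue_tin":42,"thread_spool":30,"blue_die":55}[n]).round(0))
E
```

```text
scene [[337, 299], [242, 299], [171, 287], [188, 211], [284, 205], [337, 219]]
[[704.9, 182.8, 40.0], [723.4, -5.7, 40.0], [711.8, -153.8, 40.0], [515.0, -160.2, 40.0], [476.3, 56.2, 40.0], [504.7, 178.1, 40.0]]
col [[758.9  14.9 150. ]]
cap [[572.3  21.6 152. ]]
red 40 [ 578.3 -125.2] [48.9 48.9] 74.9
red 55 [ 588.5 -121.1] [48. 48.] 74.9
red 70 [ 598.7 -117. ] [47.2 47.2] 74.9
stamp [260.6 222.2  45.4  51.8] [[596.  19. 130.]]
glue_tin [384.8 262.6  40.9  48.1] [[611. 281.  42.]]
thread_spool [141.  218.4  27.4  28.9] [[ 539. -267.   30.]]
blue_die [307.2 247.8  27.   26.3] [[598. 116.  55.]]
top [[367, 249], [204, 249], [206, 157], [364, 157]]
[[511.6, -160.1, 40.0], [506.2, 177.8, 40.0], [703.1, 181.7, 40.0], [709.7, -157.1, 40.0]]
col [[755.2  12.7 150. ]]
cap [[567.4  18.1 152. ]]
red 40 [ 602.2 -121.8] [50.3 50.8] 75.8
red 55 [ 599.4 -119.4] [49.6 50.1] 75.8
red 70 [ 596.6 -117.1] [48.8 49.3] 75.8
stamp [281.4 216.1  42.4  49.9] [[563.  21. 130.]]
glue_tin [159.7 200.9  43.8  45.9] [[605. 276.  42.]]
thread_spool [416.1 233.2  23.1  23.5] [[ 547. -269.   30.]]
```

```bash
cat >> h.py <<'E'
COL=np.array([757.3,13.5]);YAW=np.radians(1.0)
def pose(q,off,z,r=275):
    th=np.pi+YAW+q;u=np.array([np.cos(th),np.sin(th)]);n=np.array([np.sin(th),-np.cos(th)])
    p=COL+r*u+off*n;return [*p,z],[180,0,np.degrees(th)-90]
def qcap(c="top",yd=None):
    im=get_image(c)
    return im
E
python3 - <<'E'
from h import *
import math
q0,q1=math.radians(-3),math.radians(36)
grip(0)
goto(*pose(q0,60,220)); p,a=pose(q0,60,102); move_l(p,a,speed=200)
p,a=pose(q0,26,102); move_l(p,a,speed=100)
for q in np.linspace(q0,q1,7):
    p,a=pose(q,20,102); move_l(p,a,speed=60); o=get_obs(); print(round(o["t"],1),o["tcp_pos"].round(1),o["wrist_force"].round(1))
im=get_image("top");cv2.imwrite("pics/top1.png",cv2.cvtColor(im,cv2.COLOR_RGB2BGR)[90:310,180:440].repeat(3,0).repeat(3,1)[:600,:780])
print(o["grip_width"])
E
```

```text
5.5 [483.2  43.1 102.1] [-0.6  0.8  0.7]
6.2 [481.6  11.8 101.9] [ 0.7 -0.4  0.2]
6.9 [483.5 -19.6 102. ] [ 0.4 -0.  -0.5]
7.5 [489.  -50.3 102. ] [0.6 0.3 0.6]
8.2 [498.  -80.3 102. ] [-0.3 -0.1 -0.7]
8.9 [ 510.3 -109.1  102. ] [ 0.4 -0.5  0.2]
9.6 [ 525.8 -136.3  102. ] [ 0.3  0.4 -0.4]
0.18878664870957756
```

View pics/top1.png

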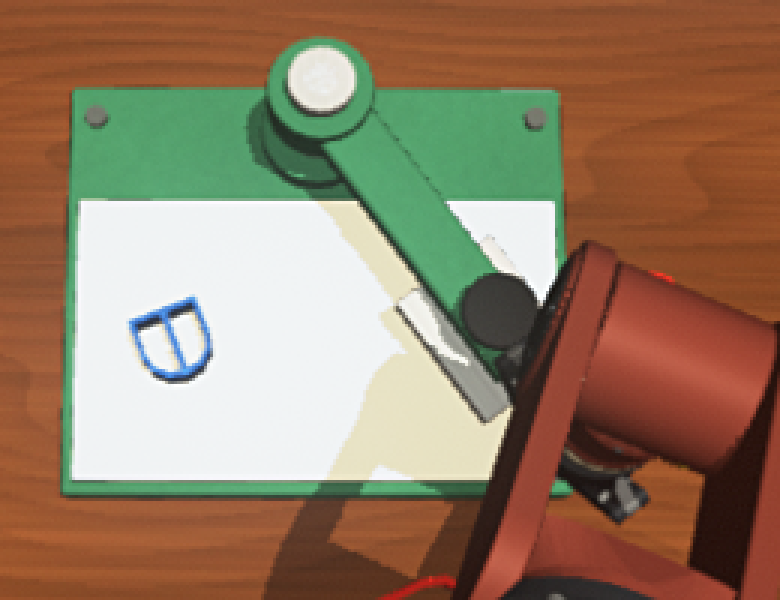

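The arm swung: cap now at about top px (346.7,193.3), column top (287,116.3). Computing its angle, then the final nudge.

Run:
```python
from h import *
import math
cap=back("top",[(346.7,193.3)],152)[0,:2];print("cap",cap)
d=cap-COL;print("r",np.hypot(*d),"q",math.degrees(math.atan2(-d[1],-d[0]))-1)
o=get_obs();print(o["t"],o["tcp_pos"])
q1=math.radians(38.4)
p,a=pose(q1,20,102); move_l(p,a,speed=40)
p,a=pose(q1,60,102); move_l(p,a,speed=100)
move_l([p[0],p[1],230],speed=250)
goto([400,120,300],a)
for c in("scene","top"):
    im=get_image(c)
    cv2.imwrite(f"pics/{c}2.png",cv2.resize(cv2.cvtColor(im,cv2.COLOR_RGB2BGR)[90:310,180:440] if c=="top" else cv2.cvtColor(im,cv2.COLOR_RGB2BGR)[165:345,130:370],None,fx=3,fy=3,interpolation=cv2.INTER_CUBIC)[:600,:780])
    hsv=cv2.cvtColor(im,cv2.COLOR_RGB2HSV)
    org=(hsv[...,0]>10)&(hsv[...,0]<22)&(hsv[...,1]>200)&(hsv[...,2]>170)
    b=np.zeros_like(org);s=np.s_[180:320,300:420] if c=="top" else np.s_[170:260,150:300];b[s]=org[s]
    pts=np.argwhere(b)[:,::-1]
    if len(pts)>20:
        w=back(c,pts,122)[:,:2];l=cv2.fitLine(w.astype(np.float32),cv2.DIST_L2,0,.01,.01).ravel();m=w.mean(0)-COL
        print(c,len(pts),"dir",math.degrees(math.atan2(l[1],l[0]))%180-1,"mean q",math.degrees(math.atan2(-m[1],-m[0]))-1,np.hypot(*m))
    dk=((hsv[...,2]<60)).astype(np.uint8)
    e=np.array(pose(q1,0,152,r=190)[0]);g=proj(c,[e])[0].round().astype(int);z=np.zeros_like(dk);k=18
    z[g[1]-k:g[1]+k,g[0]-k:g[0]+k]=dk[g[1]-k:g[1]+k,g[0]-k:g[0]+k]
    n,lab,st,ce=cv2.connectedComponentsWithStats(z);i=1+st[1:,4].argmax()
    P=back(c,[ce[i]],150)[0,:2];d=P-COL;print("expected",g,"cap",ce[i],st[i],P,np.hypot(*d),math.degrees(math.atan2(-d[1],-d[0]))-1)
print(get_obs()["t"])
```

```text
cap [ 605.19204376 -101.4680668 ]
r 190.6685258124793 q 36.083156466235906
9.6083 [ 525.79299311 -136.29128516  102.1246426 ]
scene 183 dir 37.408697525923635 mean q 38.57066829341488 269.69058610536695
expected [196 216] cap [192. 228.] [192 228   1   1   1] [ 638.06938782 -109.029596  ] 170.96619775706813 44.78179167865968
top 127 dir 40.51824459424002 mean q 38.60611304202676 268.4455391869173
expected [350 191] cap [354.98076923 183.92307692] [343 179  19  17  52] [ 624.10928086 -117.82917014] 187.04843916301326 43.596789712761435
12.4
```

View pics/top2.png

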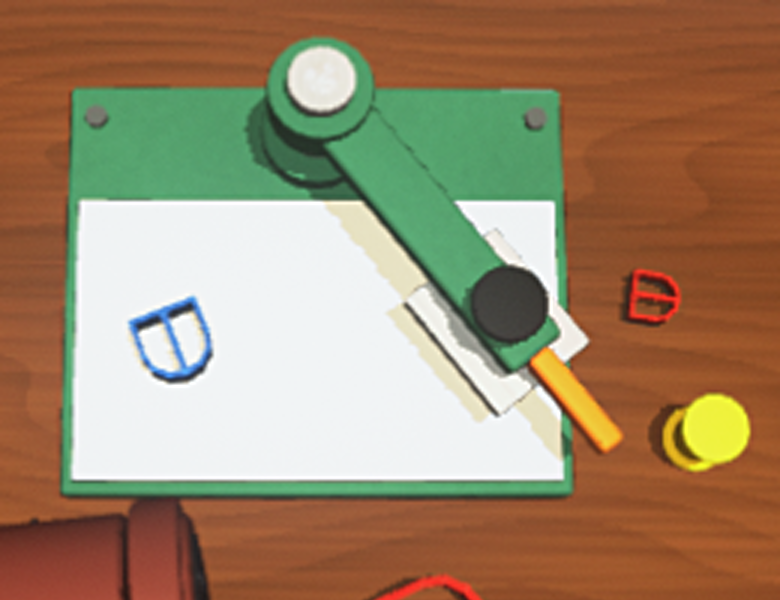

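View pics/scene2.png

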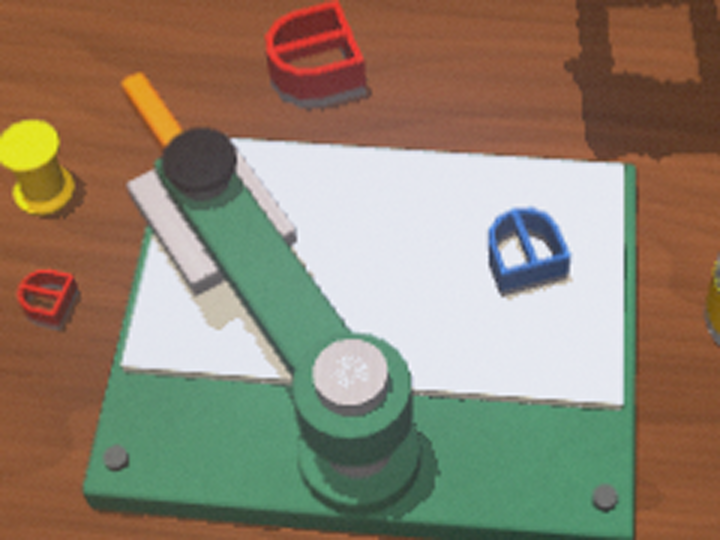

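The arm now stands at q ≈ 38.5° with dies unmoved (cap at top px ≈(350,191)). I'll check the die centre with a silhouette fit on the first pictures before stamping.

Run:
```python
from h import *
import math
t=np.linspace(-np.pi/2,np.pi/2,20);out=np.r_[[[-25,-25],[-25,25]],np.c_[25*np.cos(t),25*np.sin(t)]]
ang=np.radians(np.arange(0,360,15));N=np.c_[np.cos(ang),np.sin(ang)]
def fit(cams,col):
    S={}
    for c in cams:
        im=cv2.imread(f"pics/{c}0.png");hsv=cv2.cvtColor(im,cv2.COLOR_BGR2HSV)
        if col=="red": r=((hsv[...,0]<8)|(hsv[...,0]>172))&(hsv[...,1]>120)&(hsv[...,2]>50);u,v={"scene":(196,240),"top":(348,207)}[c]
        else: r=(hsv[...,0]>95)&(hsv[...,0]<125)&(hsv[...,1]>110);u,v={"scene":(306,249),"top":(238,203)}[c]
        p=np.argwhere(r[v-24:v+24,u-24:u+24])[:,::-1]+[u-24,v-24];S[c]=(p@N.T).max(0)+.4
    def f(x):
        R=np.array([[np.cos(x[2]),-np.sin(x[2])],[np.sin(x[2]),np.cos(x[2])]]);o=x[3]*out@R.T+x[:2]
        P=np.r_[np.c_[o,np.full(len(o),40)],np.c_[o,np.full(len(o),70)]]
        return np.concatenate([(proj(c,P)@N.T).max(0)-S[c] for c in cams])
    x0=(598,-118) if col=="red" else (598,118)
    b=min((least_squares(f,[*x0,a,1],loss="soft_l1") for a in np.arange(0,6.3,.6)),key=lambda s:s.cost)
    d=b.x[:2]-COL;print(col,cams,b.x.round(2),round(b.cost,2),"r",np.hypot(*d).round(1),"q",round((math.degrees(math.atan2(-d[1],-d[0]))-1+180)%360-180,2))
for col in("red","blue"):
    for cams in(["top"],["scene"],["top","scene"]): fit(cams,col)
```

```text
red ['top'] [ 598.26 -119.19    2.94    0.93] 2.54 r 207.1 q 38.84
red ['scene'] [ 589.93 -120.53    2.88    0.8 ] 15.67 r 214.4 q 37.69
red ['top', 'scene'] [ 596.41 -118.8     2.84    0.9 ] 39.5 r 208.3 q 38.43
blue ['top'] [599.01 109.4    3.55   0.93] 1.28 r 185.1 q -32.21Traceback (most recent call last):
  File "<stdin>", line 20, in <module>
  File "<stdin>", line 17, in fit
  File "<stdin>", line 17, in <genexpr>
    return func(*args, **kwargs)
    result = trf(vector_fun.fun, vector_fun.jac, x0, f0, J0, lb, ub, ftol, xtol,
                 gtol, max_nfev, x_scale, loss_function, tr_solver,
                 tr_options.copy(), verbose, callback=callback_wrapped)
    return trf_no_bounds(
        fun, jac, x0, f0, J0, ftol, xtol, gtol, max_nfev, x_scale,
        loss_function, tr_solver, tr_options, verbose, callback=callback)
    J = jac(x)
    self._update_jac()
    ~~~~~~~~~~~~~~~~^^
    self.J = self.jac_wrapped(xp_copy(self.x), f0=self.f)
             ~~~~~~~~~~~~~~~~^^^^^^^^^^^^^^^^^^^^^^^^^^^^
    J, dct = approx_derivative(
             ~~~~~~~~~~~~~~~~~^
        self.
[... 467 characters left out ...]
                         ^^^^^^^
    f = np.atleast_1d(self.fun(x, *self.args, **self.kwargs))
                      ~~~~~~~~^^^^^^^^^^^^^^^^^^^^^^^^^^^^^^
    return np.atleast_1d(self.fun(x))
                         ~~~~~~~~^^^
    return self.f(x, *self.args, **self.kwargs)
           ~~~~~~^^^^^^^^^^^^^^^^^^^^^^^^^^^^^^
  File "<stdin>", line 15, in f
  File "h.py", line 8, in proj
    K,D,R,t=KD(c);return cv2.projectPoints(np.array(P,float).reshape(-1,1,3),cv2.Rodrigues(R)[0],t,K,D)[0].reshape(-1,2)
            ~~^^^
  File "h.py", line 5, in KD
    k=get_calibration(c);K=np.array([[k["fx"],0,k["cx"]],[0,k["fy"],k["cy"]],[0,0,1.]])
ValueError: time passes only in moves, steps and waits
```

Run:
```python
from h import *
import math
q=math.radians(38.5)
p,a=pose(q,0,190,r=190)
goto([p[0],p[1],230],a); move_l(p,speed=150); wait(.3)
f0=get_obs()["wrist_force"]
move_l([p[0],p[1],154],speed=60)
for z in np.arange(152,137,-1.):
    if z<145: z=z
    move_l([p[0],p[1],z],speed=20); wait(.1); o=get_obs(); f=o["wrist_force"]-f0
    print(z,round(o["t"],1),o["tcp_pos"].round(1),f.round(1))
    if f[2]>17: break
wait(.3);print(get_obs()["wrist_force"]-f0)
move_l([p[0],p[1],160],speed=50);move_l([p[0],p[1],240],speed=200)
goto([400,150,300],a);wait(.3)
for c in("top","scene"):
    im=cv2.cvtColor(get_image(c),cv2.COLOR_RGB2BGR)
    cv2.imwrite(f"pics/{c}3.png",cv2.resize(im[90:310,180:440] if c=="top" else im[165:345,130:370],None,fx=3,fy=3,interpolation=cv2.INTER_CUBIC)[:600,:780])
print(get_obs()["t"])
```

```text
152.0 15.4 [ 610.8 -107.4  152.2] [-1.   1.5  0.4]
151.0 15.8 [ 610.8 -107.4  151.5] [-1.7  2.   3.7]
150.0 16.1 [ 610.8 -107.4  150.2] [-0.7  0.9  3.6]
149.0 16.5 [ 610.8 -107.4  149.1] [-1.3  0.7  4. ]
148.0 16.8 [ 610.8 -107.4  148.1] [-1.   1.9  4.3]
147.0 17.2 [ 610.8 -107.4  147.1] [-1.3  1.1  5.5]
146.0 17.5 [ 610.8 -107.4  146.2] [-1.   0.8  5.6]
145.0 17.9 [ 610.8 -107.4  145.2] [-1.1  1.5  4.6]
144.0 18.2 [ 610.8 -107.4  144.2] [-1.   1.1  6.7]
143.0 18.6 [ 610.8 -107.4  144. ] [-1.8  0.9  8.1]
142.0 18.9 [ 610.9 -107.4  144.1] [-3.6  2.4 11.6]
141.0 19.3 [ 610.9 -107.4  144. ] [-6.   2.7 16.1]
140.0 19.6 [ 610.9 -107.4  144. ] [-8.1  3.  20. ]
[-8.03336367  3.38568393 19.23635199]
22.7
```

View pics/top3.png

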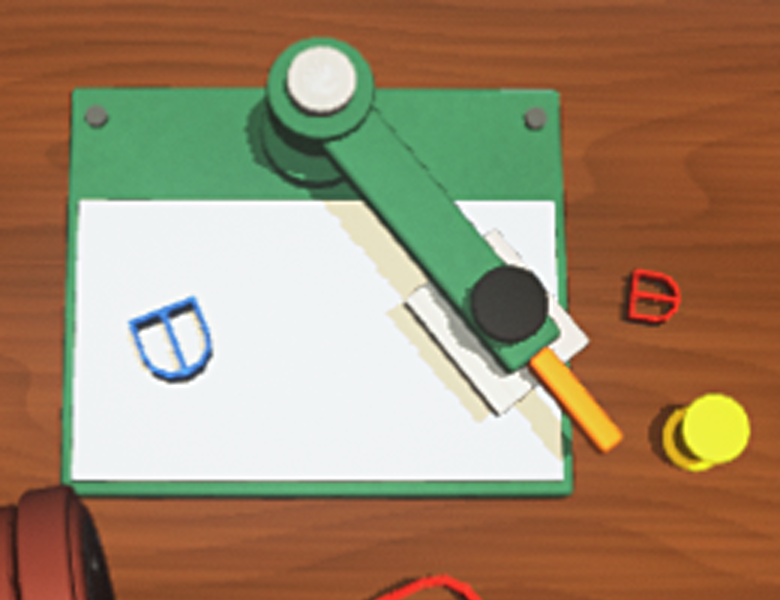

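View pics/scene3.png

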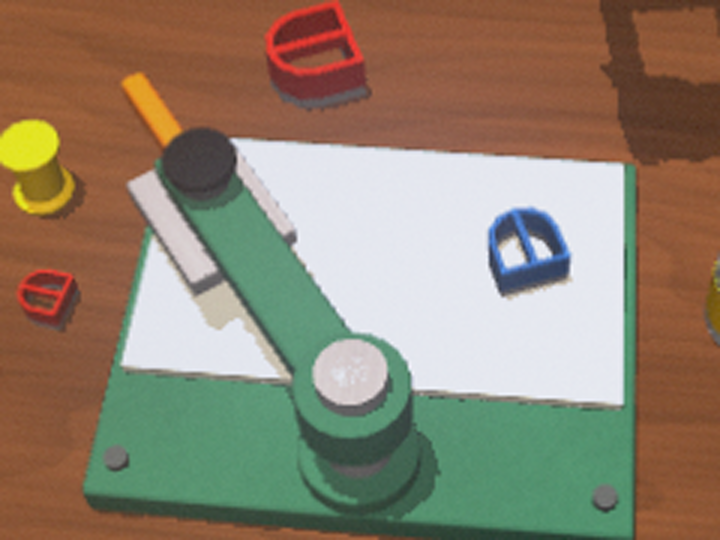

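The head met the red die after 8 mm and bore on it with about 20 N. The cap has sprung back to the same pixels as before (top ≈(350,191)), and nothing else moved.

```bash
python3 -c "
from station import *
print(sign_off())"
```

```text
the job is handed in; nothing more can be done
None
```

The press arm was swung over the middle-sized red die (within about 0.5° by the camera fit). The cap was pressed to about 20 N and sprang back, nothing else moved in the views checked, the robot finished clear, and the job was handed in at about 23 s.

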